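# Change over the squeeze bottle on the condiment riser

### The job

The stout squeeze bottle on the wooden riser is finished: push its spout shut, and stand the bottle on the wash-up tray. Stand the slim squeeze bottle from the counter on the riser in the space that this frees, upright, and only when it stands there pull its spout fully open. Never move a bottle with its spout open, do not drop one, and leave the other things, among them the square bottle with its open spout, as they are.

Things in the scene. Friction and masses are not known exactly. Their poses are not given: they have to be found in the camera images.
- riser: Wooden riser, fixed: plank 100 mm deep (x), 250 long (y), top at 60 mm. Origin on the counter under its centre, z up, +x to the back. 7 mm brass rail along x = +43 mm, up to 36 mm above the plank. The stout and the square bottle stand on it, 120 mm apart along y, 5 mm before its middle line, either way round. A wall shelf hangs behind: front edge at world x = 0.62 m, underside 0.43 m up.
- wash_tray: Wash-up tray, fixed: shallow stainless tray, 210 mm (its x) by 260 mm (its y) over the walls; floor 3 mm and rim 26 mm above the counter, walls 4 mm thick. Origin on the counter under its centre, z up. The used mug stands on its left (+y) half; the right half is free. Three tall steel and glass mills, 363 mm high, are fixed behind it at the back of the counter.
- stout_bottle: Stout round off-white squeeze bottle, empty (about 0.16 kg), on the riser with its spout open. Body 78 mm across; the shoulder ends and the collar begins 105 mm above its base. Origin at the centre of its base, z up. Grey ribbed screw collar fixed on it, 42 mm across, 24 mm high: the place to take it from above. 
- stout_spout (a joint): Spout of the stout bottle. White knob, 21 mm across, 20 mm high, slides 12 mm up its stem. 0 = home on the collar (shut), 0.012 m = fully up (open). A click spring holds it at either end: about 3 N starts it, under 1 N half way, then it snaps over to the other end. It starts open.
- stout_spout_top (a point): Centre of the top face of the stout bottle's spout; 150 mm above the base when shut, 162 mm when open.
- slim_bottle: Slim tall round off-white squeeze bottle, full (0.53 to 0.68 kg), on the counter with its spout shut. Body 60 mm across; the collar begins 175 mm above its base. Origin at the centre of its base, z up. Its weight holds it down when the spout is pulled straight up. It swings in the grip if moved fast. Grey ribbed screw collar fixed on it, 42 mm across, 24 mm high: the place to take it from above. 
- slim_spout (a joint): Spout of the slim bottle. White knob, 21 mm across, 20 mm high, slides 12 mm up its stem. 0 = home on the collar (shut), 0.012 m = fully up (open). A click spring holds it at either end: about 3 N starts it, under 1 N half way, then it snaps over to the other end. It starts shut.
- slim_spout_top (a point): Centre of the top face of the slim bottle's spout; 220 mm above the base when shut, 232 mm when open.
- square_bottle: Square off-white squeeze bottle, in use, stays where it is on the riser with its spout open. Body 56 by 56 mm with rounded edges; collar of 42 mm from 145 to 169 mm above its base, top of the open spout 202 mm above it. Origin at the centre of its base, z up.
- square_spout (a joint): Spout of the square bottle, like the others: 0 = shut, 0.012 m = open. It starts open and must stay so.
- sauce_bottle: Glass sauce bottle with a yellow cap, 59 mm across and 204 mm high, on the counter; stays. Origin at the centre of its base.
- mug: Blue-grey mug, 78 mm across and 97 mm high, handle towards its +y (117 mm over all along y), on the tray; stays. Origin at the centre of its base.
- bean_jar: Glass clip-top jar, 78 by 76 mm and 122 mm high, on the counter; stays. Origin at the centre of its base.
- salt_mill: Turned wooden salt mill, 56 mm across and 165 mm high, on the counter; stays. Origin at the centre of its base.
- garlic: Garlic bulb, 60 mm, on the counter between the riser and the tall mills; stays.
- lemon: Lemon, 83 by 58 mm, on the front of the counter; stays.

How it is judged:
By the outcome, as a careful person would: the job done as asked, in the order asked, and still so for the second after the job is handed in, with the robot touching nothing.
It also fails if it takes over 72 s, if anything falls off the work surface, if the arm or the gripper's body presses on something with over 40 N, if the wrist force passes 120 N, or if a joint passes its speed limit or range.

### The arm

A 6-joint arm with a two-finger parallel gripper is mounted at the origin on a cart in front of the work surface, level with it; the furniture and walls round the work are solid. World frame = base frame: x ahead of the robot, y to its left, z up, the work surface at z = 0. Lengths are in m, angles in rad, forces in N, time in s.
With the tool pointing down it reaches from about 0.3 to 0.875 m from the base axis. Payload 6.4 kg.
Tool frame: the origin (TCP) lies midway between the tips of the shut fingers; the grasp point (between the pads) lies 19 mm behind it (ctrl.tcp_to_grasp is the distance from the TCP to the grasp point, in m); z points along the fingers, y is the direction in which the jaws open and shut (so a half turn about z gives the same grasp; the last joint's range is limited). The gripper opens to 85 mm and grips with 20 to 120 N. Pads are 22 mm wide; open, the fingers measure 114 mm over their backs; the gripper's body (76 mm by 85 mm) begins 54 mm behind the grasp point. The pads swing forward as they close: fully open they stand 13 mm farther back than shut.
Start: joints at [-1.42, 0.181, 1.607, -0, 1.354, -0.206], TCP at [0.201, -0.539, 0.211] pointing down, gripper open.
Joint ranges: [-2.99, 2.99], [-0.89, 2.07], [0.3, 2.58], [-1.14, 4.28], [0, 2.63], [-3.12, 3.12]. Speed limits (rad/s): [2.57, 2.57, 3.01, 3.14, 3.14, 3.14].

### API

Orientations are given as a unit quaternion [w, x, y, z].
In Python, from bench import monitor, imaging, order, spotter, ctrl gives the robot as it stands.
- The arm moves only by the shell command python3 -m pendant 'ROWS'. ROWS is JSON, a list that holds one entry, the list of rows, each a list of 5 numbers: the shift along the world's x, y, z in mm, then the turn about the world's z in degrees, then the finger opening in mm, from 0 to 85.4. A call has 1 to 8 rows; each row shifts and turns the commanded pose from where the row before left it; what a row does not reach is not made up. A row lasts 1/8 s, in which the tool goes at most 62.5 mm and 10.7 degrees, less where a joint would pass 70% of its speed; a pose out of reach is approached as far as the arm can. A call with a gripper value outside its range is refused whole. The fingers move at their own pace and stop on an object; the grip force is fixed at half the most. Time passes only in rows, so rows that do not move let the fingers close. It gives the time, the measured TCP pose, the force and the opening at its end, in the units of the state.
- monitor.get_obs(): the state, without advancing time (a new reading comes with each control period).
- imaging.camera(name): name is "scene" or "top" or "wrist"; returns a dict with "img" (400x640x3 uint8, red, green, blue), "vfov" (degrees; the focal length in pixels is half the picture's height over the tangent of half this angle, whatever the lens; pixels are square), "cx", "cy" (the principal point, pixels), "distortion" ([k1, k2, p1, p2, k3] as OpenCV has them; the pictures are not rectified), "origin" and "orientation" of the camera in the world. Camera axes: x right, y down, z forward; pixel columns grow to the right and rows downward; lengths in m; the calibration is good to about 2 mm. A picture is of the moment at which its call begins. There is no depth.
- order.hand_in(): hands the job in, once; it reports no verdict.
Trained networks look in the newest picture that a camera, given by its name, has taken for a name from the list of things; names that differ only in an ending like _2 or _b are one class to them, and where a whole thing is asked for, a point or a joint stands for the part that bears it (a point fixed in the world has none). Each returns a list of dicts, best first, with "confidence" (0 to 1); they miss things now and then, are a little off and sometimes report something else, mostly with a low value. They report only what shows in the picture. A call takes as long as a camera call.
- spotter.recognise(camera, thing): "at" ([x, y, z] in m, in the coordinates of the camera as it stood for that picture, good to about 4 mm: the middle of the surface that is visible of it).
- spotter.tip_of(camera, thing): "at" ([x, y, z] in m, in the coordinates of the camera as it stood for that picture, good to about 4 mm: a listed point, or the origin of a listed thing).
The state is a dict: "time_s": time; "q": joint angles; "dq": joint speeds; "joint_efforts": joint torques, N m; "eef_pos": TCP position; "eef_rot": TCP orientation; "wrist_force": force on the tool from outside, world axes, zero at the start; "torque": the same for the moment, N m; "opening": opening from 0.0 (shut) to 1.0 (fully open).
Only numpy, scipy, OpenCV 4.12 (cv2) and the standard library are available. Lean on these libraries where they do the work, as an engineer would, in place of code of your own. Each camera call takes 0.05 s, during which the arm holds its last target. There are 200 camera calls.

## Working session

There is one attempt and no reset: what is moved stays moved. The work goes in short steps, Python scripts to look and compute and a shell command to move; the robot and the scene stay as the last step left them, time stands still between calls to the robot, and variables do not carry over. Pictures are saved under pics/ and viewed, about 8 in all and at most 12, crops included, and the job is handed in when it is done.

```bash
mkdir -p pics; ls
cat > h.py <<'E'
import numpy as np, cv2, sys
from scipy.spatial.transform import Rotation as R
from bench import monitor, imaging, order, spotter, ctrl
def cam(n):
    c=imaging.camera(n); q=np.array(c["orientation"]); 
    c["R"]=R.from_quat(q[[1,2,3,0]]).as_matrix() if q.shape==(4,) else q
    c["o"]=np.array(c["origin"]); return c
def W(c,p): return c["R"]@np.array(p)+c["o"]
def K(c):
    f=200/np.tan(np.radians(c["vfov"])/2); return np.array([[f,0,c["cx"]],[0,f,c["cy"]],[0,0,1.]])
def px(c,P):
    p=c["R"].T@(np.array(P)-c["o"]); return cv2.projectPoints(p.reshape(1,1,3),np.zeros(3),np.zeros(3),K(c),np.array(c["distortion"],float))[0].ravel().round(1)
def onplane(c,uv,z):
    n=cv2.undistortPoints(np.array(uv,float).reshape(1,1,2),K(c),np.array(c["distortion"],float)).ravel()
    d=c["R"]@np.array([n[0],n[1],1]); return c["o"]+d*(z-c["o"][2])/d[2]
def save(c,n): cv2.imwrite("pics/"+n,c["img"][:,:,::-1])
def find(c,name,things,fn="tip_of"):
    for t in things:
        for r in getattr(spotter,fn)(name,t)[:2]:
            w=W(c,r["at"]); print(name,t,w.round(3),round(r["confidence"],2),px(c,w))
E
python3 - <<'E'
from h import *
T="riser wash_tray stout_bottle stout_spout_top slim_bottle slim_spout_top square_bottle sauce_bottle mug bean_jar salt_mill garlic lemon".split()
ims=[]
for n in("scene","top"):
    c=cam(n); print(n,c["o"],c["vfov"]); save(c,n+"0.png"); find(c,n,T)
print(monitor.get_obs()["eef_rot"])
E
```

```text
pics
scene [-0.23159633  0.69659893  0.67192774] 50.143582004953494
scene riser [ 0.477 -0.025 -0.001] 0.77 [317.9 234. ]
scene wash_tray [ 0.429  0.331 -0.003] 0.74 [223.9 306.4]
scene stout_bottle [0.479 0.034 0.059] 0.67 [301.9 224.1]
scene stout_spout_top [0.419 0.387 0.001] 0.63 [205.2 320.1]
scene stout_spout_top [0.479 0.034 0.221] 0.62 [300.2 169. ]
scene square_bottle [ 0.466 -0.083  0.059] 0.84 [334.8 209.4]
scene sauce_bottle [ 0.492 -0.286 -0.001] 0.44 [370.6 199.6]
scene mug [ 0.416  0.386 -0.001] 0.74 [206.2 321.4]
scene bean_jar [ 0.395 -0.26  -0.002] 0.91 [390.6 213.3]
scene garlic [0.573 0.207 0.001] 0.78 [230.6 255.1]
scene garlic [0.414 0.388 0.001] 0.46 [205.8 321.5]
scene lemon [ 0.314 -0.211  0.001] 0.87 [403.6 228.7]
scene lemon [ 0.49  -0.287 -0.   ] 0.44 [371.4 199.5]
top [0.21620458 0.002491   1.60689865] 44.392634875501926
top riser [ 0.475 -0.03  -0.005] 0.74 [336.3 200.8]
top wash_tray [ 0.43   0.326 -0.008] 0.81 [229.4 215.3]
top stout_bottle [0.478 0.031 0.062] 0.94 [317.6 196.6]
top stout_spout_top [0.478 0.031 0.219] 0.51 [316.6 187.7]
top slim_bottle [ 0.494 -0.386 -0.001] 0.62 [443.1 193.8]
top slim_spout_top [ 0.497 -0.388  0.222] 0.55 [461.6 179.5]
top square_bottle [ 0.468 -0.08   0.061] 0.63 [352.5 199.4]
top mug [0.412 0.383 0.   ] 0.83 [211.8 220.7]
top salt_mill [ 0.398 -0.377 -0.003] 0.85 [441.4 222.6]
top garlic [ 0.577  0.209 -0.001] 0.55 [264.9 171.5]
top lemon [ 0.32  -0.217 -0.002] 0.52 [393.9 246.7]
[-3.59776158e-06  9.84132647e-01  1.77434304e-01  4.75890678e-06]
```

View pics/scene0.png

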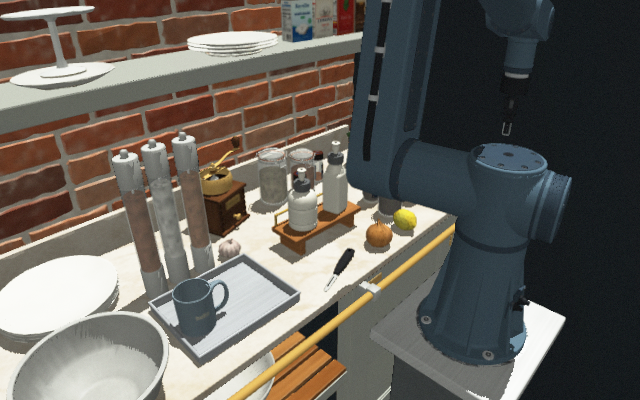

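View pics/top0.png

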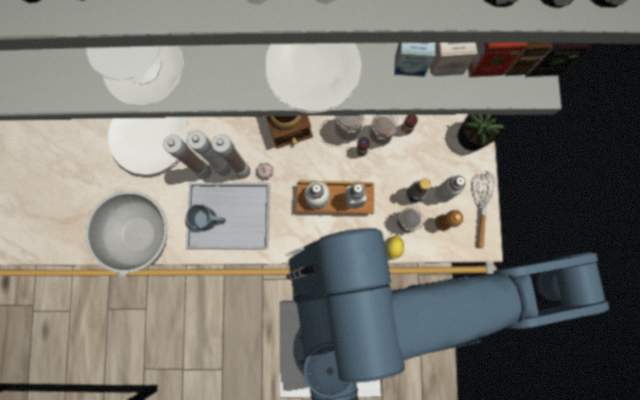

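The scene is clear. The riser is at about (0.475, -0.027), turned about -6°. The stout bottle is at its +y end (top px 317,188), and the mug's handle points right (to -y) in the tray. The slim bottle is at (0.495, -0.387). I'll turn the jaws along x and go above the stout bottle.

```bash
python3 -m pendant '[[[0,0,50,10,0],[0,0,50,10,0],[10,20,50,10,0],[20,45,0,10,0],[23,48,0,10,0],[23,48,0,10,0],[23,48,0,9.5,0],[23,48,0,0,0]]]'; python3 -m pendant '[[[23,48,0,0,0],[23,48,0,0,0],[23,48,0,0,0],[23,48,0,0,0],[23,48,0,0,0],[23,48,0,0,0],[17,31,0,0,0],[0,0,0,0,0]]]'
python3 - <<'E'
from h import *
T="stout_bottle stout_spout_top".split()
o=monitor.get_obs();print(o["eef_pos"],o["eef_rot"],o["q"],o["wrist_force"])
for n in("wrist","top","scene"):
    c=cam(n); save(c,n+"1.png"); find(c,n,T)
E
```

```text
time_s: 2.4
eef_pos: [0.3233, -0.2802, 0.3614]
eef_rot: [0.0, 0.707, 0.707, 0.0]
wrist_force: [0.1, -0.9, 0.4]
opening: -0.002
time_s: 3.4
eef_pos: [0.4782, 0.0391, 0.361]
eef_rot: [-0.0, 0.706, 0.708, -0.0]
wrist_force: [-0.1, 0.3, -0.6]
opening: 0.003
[0.47817479 0.03910078 0.360952  ] [-2.90529891e-04  7.06094819e-01  7.08117237e-01 -3.64200571e-05] [-1.66682939e-01 -1.23728413e-01  1.62258581e+00  2.77661855e-04
  1.64325124e+00 -1.69523041e-01] [-0.13419843  0.30899745 -0.57718463]
wrist stout_bottle [0.48  0.03  0.063] 0.62 [324.4 164. ]
wrist stout_spout_top [0.481 0.034 0.22 ] 0.94 [326.3 188.2]
top stout_bottle [0.477 0.029 0.06 ] 0.66 [318.2 197.2]
top stout_spout_top [ 0.492 -0.285  0.001] 0.51 [413.  194.7]
scene stout_bottle [0.477 0.032 0.064] 0.81 [303.1 222.4]
scene stout_spout_top [0.478 0.032 0.219] 0.63 [301.  169.5]
```

View pics/wrist1.png

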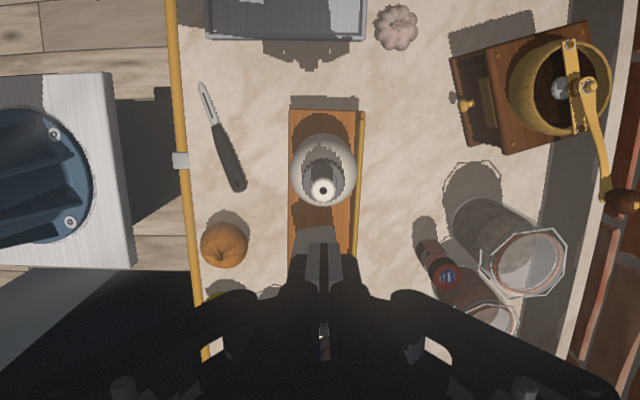

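The wrist view shows the knob at px (322,188), which puts it at about (0.479, 0.033). I'll descend on it.

```bash
python3 -m pendant '[[[0,-4,-30,0,0],[0,0,-40,0,0],[0,0,-35,0,0],[0,0,-20,0,0],[0,0,-6,0,0],[0,0,0,0,0]]]'; python3 -m pendant '[[[0,0,-4,0,0],[0,0,-4,0,0],[0,0,0,0,0]]]';python3 -m pendant '[[[0,0,-3,0,0],[0,0,-3,0,0],[0,0,0,0,0]]]'
```

```text
time_s: 4.6
eef_pos: [0.478, 0.033, 0.2306]
eef_rot: [0.0, 0.708, 0.707, 0.0]
wrist_force: [-0.6, 0.3, 0.6]
opening: -0.001
time_s: 4.97
eef_pos: [0.4777, 0.0332, 0.2221]
eef_rot: [-0.0, 0.707, 0.707, -0.0]
wrist_force: [0.0, 0.9, 0.2]
opening: 0.003
time_s: 5.35
eef_pos: [0.4776, 0.0333, 0.2158]
eef_rot: [-0.0, 0.707, 0.707, -0.0]
wrist_force: [-0.6, -0.3, 0.2]
opening: -0.002
```

```bash
python3 -m pendant '[[[0,0,-2,0,0],[0,0,-2,0,0],[0,0,0,0,0]]]'; python3 -m pendant '[[[0,0,-2,0,0],[0,0,0,0,0]]]'
```

```text
time_s: 5.72
eef_pos: [0.4777, 0.0332, 0.212]
eef_rot: [-0.0, 0.707, 0.707, -0.0]
wrist_force: [-0.7, -0.1, -0.4]
opening: 0.0
time_s: 5.98
eef_pos: [0.4777, 0.0332, 0.21]
eef_rot: [-0.0, 0.707, 0.707, -0.0]
wrist_force: [-0.1, -0.1, 0.6]
opening: -0.003
```

```bash
python3 -m pendant '[[[0,0,-1,0,0],[0,0,0,0,0]]]'; python3 -m pendant '[[[0,0,-1,0,0],[0,0,0,0,0]]]'
python3 - <<'E'
from h import *
c=cam("scene"); cv2.imwrite("pics/s2.png",cv2.resize(c["img"][100:260,240:400,::-1],None,fx=3.75,fy=3.75,interpolation=cv2.INTER_CUBIC))
E
```

```text
time_s: 6.22
eef_pos: [0.4778, 0.0332, 0.2091]
eef_rot: [-0.0, 0.707, 0.707, -0.0]
wrist_force: [0.5, -0.9, -1.3]
opening: -0.002
time_s: 6.48
eef_pos: [0.4778, 0.0332, 0.2081]
eef_rot: [-0.0, 0.707, 0.707, -0.0]
wrist_force: [-0.1, -0.2, -0.6]
opening: -0.001
```

View pics/s2.png

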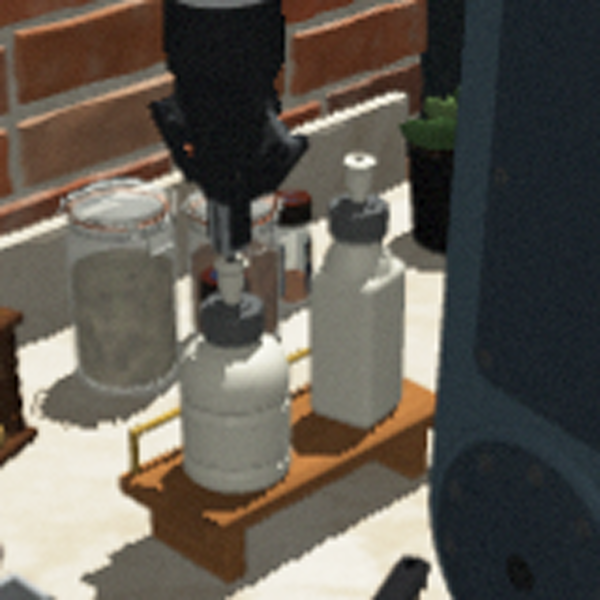

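```bash
python3 -m pendant '[[[0,0,-1,0,0],[0,0,0,0,0]]]'; python3 -m pendant '[[[0,0,-1,0,0],[0,0,0,0,0]]]';  python3 - <<'E'
from h import *
c=cam("wrist"); print(px(c,monitor.get_obs()["eef_pos"]));find(c,"wrist",["stout_spout_top","stout_bottle"]); save(c,"w3.png")
c=cam("scene"); find(c,"scene",["stout_spout_top","square_bottle"])
E
```

```text
time_s: 6.78
eef_pos: [0.4778, 0.0332, 0.2071]
eef_rot: [-0.0, 0.707, 0.707, -0.0]
wrist_force: [-0.5, -0.1, -0.0]
opening: 0.001
time_s: 7.02
eef_pos: [0.4778, 0.0332, 0.2061]
eef_rot: [-0.0, 0.707, 0.707, -0.0]
wrist_force: [-0.1, 0.4, 0.4]
opening: -0.0
[322.2 244. ]
wrist stout_bottle [0.478 0.031 0.061] 0.66 [322.9 184.3]
scene stout_spout_top [ 0.575  0.209 -0.   ] 0.44 [229.7 255.3]
scene stout_spout_top [0.475 0.03  0.22 ] 0.43 [302.1 169.3]
scene square_bottle [ 0.467 -0.084  0.055] 0.57 [334.7 210.4]
```

View pics/w3.png

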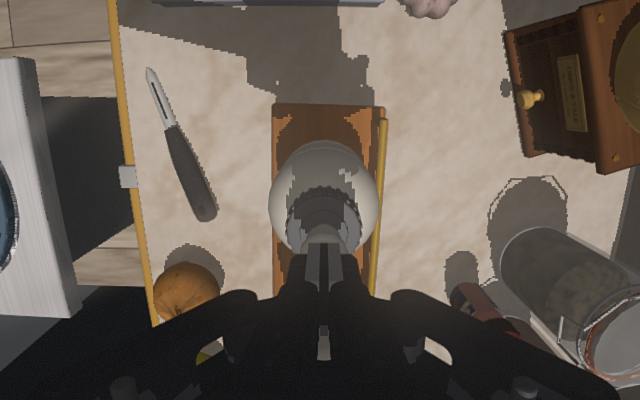

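```bash
for i in 1; do python3 -m pendant '[[[0,0,-1,0,0],[0,0,0,0,0]]]'; python3 -m pendant '[[[0,0,-1,0,0],[0,0,0,0,0]]]'; done;  python3 - <<'E'
from h import *
c=cam("scene"); o=monitor.get_obs(); print(px(c,o["eef_pos"]),px(c,[.478,.033,.222]),px(c,[.478,.033,.210]),px(c,[.478,.033,.189]),o["joint_efforts"],o["torque"])
cv2.imwrite("pics/s3.png",cv2.resize(c["img"][140:200,270:350,::-1],None,fx=10,fy=10,interpolation=cv2.INTER_NEAREST))
E
```

```text
time_s: 7.58
eef_pos: [0.4778, 0.0332, 0.2051]
eef_rot: [-0.0, 0.707, 0.707, -0.0]
wrist_force: [0.1, -0.5, -0.1]
opening: -0.003
time_s: 7.82
eef_pos: [0.4778, 0.0332, 0.2041]
eef_rot: [-0.0, 0.707, 0.707, -0.0]
wrist_force: [0.2, 0.1, 0.2]
opening: 0.002
[300.8 175.2] [300.6 168.7] [300.7 173. ] [301.  180.5] [-1.24325670e-03 -3.30762041e+01 -3.47068083e+01 -5.51185658e-04
 -1.93468230e-03 -3.69949771e-05] [ 0.04228114 -0.01579033  0.00600332]
```

View pics/s3.png

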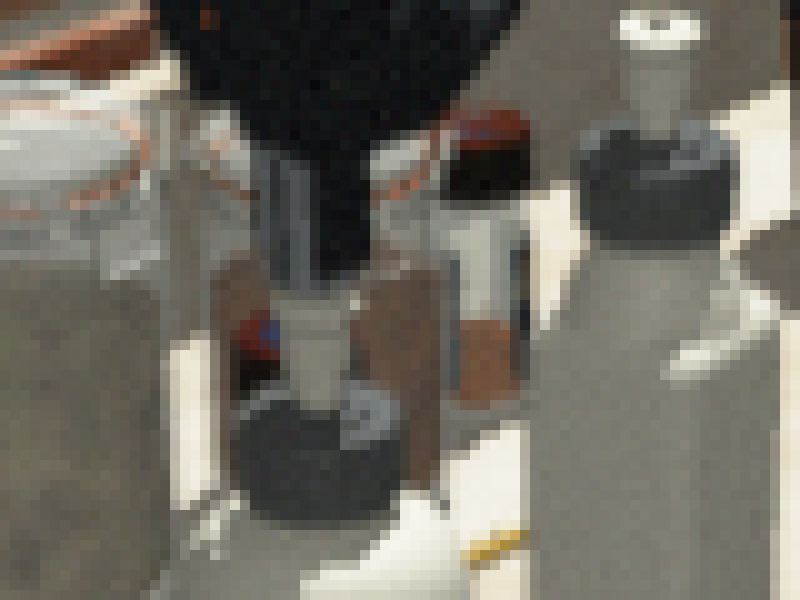

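The scene picture shows the fingertips at row ~169, but the reported TCP projects to row 175. So the real tips sit about 16 mm above the reported TCP, and the knob is still up (rows 169–181). I'll keep descending and watch the force.

```bash
python3 -c "
from h import *
print(ctrl.tcp_to_grasp,[a for a in dir(ctrl) if a[0]!='_'])"; python3 -m pendant '[[[0,0,-1,0,0],[0,0,-1,0,0],[0,0,0,0,0]]]'; python3 -m pendant '[[[0,0,-1,0,0],[0,0,-1,0,0],[0,0,0,0,0]]]'; python3 -m pendant '[[[0,0,-1,0,0],[0,0,-1,0,0],[0,0,0,0,0]]]'
```

```text
0.0187 ['MotionError', 'tcp_to_grasp']
time_s: 8.25
eef_pos: [0.4777, 0.0332, 0.202]
eef_rot: [-0.0, 0.707, 0.707, -0.0]
wrist_force: [-0.3, -0.0, -0.2]
opening: 0.0
time_s: 8.62
eef_pos: [0.4779, 0.0332, 0.2004]
eef_rot: [0.0, 0.707, 0.707, 0.0]
wrist_force: [0.3, 0.3, 2.7]
opening: -0.002
time_s: 9.0
eef_pos: [0.4779, 0.0332, 0.198]
eef_rot: [0.0, 0.707, 0.707, 0.0]
wrist_force: [-0.0, 0.3, 1.0]
opening: -0.002
```

Contact comes at TCP z≈0.2005 with 2.7 N, so the real tips are about 21 mm above the reported TCP. The knob has started to move.

```bash
python3 -m pendant '[[[0,0,-2,0,0],[0,0,-2,0,0],[0,0,-2,0,0],[0,0,-2,0,0],[0,0,0,0,0]]]'; python3 -m pendant '[[[0,0,-1,0,0],[0,0,0,0,0]]]'; python3 -m pendant '[[[0,0,-1,0,0],[0,0,0,0,0]]]'
```

```text
time_s: 9.62
eef_pos: [0.4779, 0.0332, 0.1901]
eef_rot: [-0.0, 0.707, 0.707, -0.0]
wrist_force: [0.2, 0.3, -0.2]
opening: 0.002
time_s: 9.88
eef_pos: [0.4782, 0.0332, 0.19]
eef_rot: [0.0, 0.707, 0.707, 0.0]
wrist_force: [-1.1, 0.5, 4.7]
opening: -0.004
time_s: 10.12
eef_pos: [0.4787, 0.0331, 0.19]
eef_rot: [0.001, 0.707, 0.707, 0.001]
wrist_force: [-2.3, 0.4, 11.4]
opening: 0.004
```

The hard stop is at TCP 0.190 with 11 N, so the spout is shut. It also fixes the offset: tips = TCP + 20 mm when shut. Next I'll open and grip the collar, with the TCP at about 0.146.

```bash
python3 -m pendant '[[[0,0,10,0,0],[0,0,10,0,85],[0,0,0,0,85],[0,0,0,0,85],[0,0,0,0,85],[0,0,0,0,85],[0,0,-15,0,85],[0,0,-15,0,85]]]'; python3 -m pendant '[[[0,0,-15,0,85],[0,0,-14,0,85],[0,0,-3,0,85],[0,0,0,0,85]]]'
python3 - <<'E'
from h import *
c=cam("scene"); o=monitor.get_obs(); a=c["img"][130:220,240:340,::-1]
w=cam("wrist"); b=w["img"][100:290,220:420,::-1]
z=lambda i,f:cv2.resize(i,None,fx=f,fy=f,interpolation=cv2.INTER_CUBIC)
A=z(a,4);B=z(b,1.9); B=B[:360]; 
if B.shape[0]<360:B=cv2.copyMakeBorder(B,0,360-B.shape[0],0,0,0)
cv2.imwrite("pics/s4.png",np.hstack([A,B]))
E
```

```text
time_s: 11.12
eef_pos: [0.4775, 0.0333, 0.1768]
eef_rot: [-0.0, 0.707, 0.707, -0.0]
wrist_force: [0.8, 0.2, -0.7]
opening: 0.994
time_s: 11.62
eef_pos: [0.4779, 0.0332, 0.1461]
eef_rot: [-0.0, 0.707, 0.707, -0.0]
wrist_force: [-0.3, 0.9, -0.4]
opening: 0.996
```

View pics/s4.png

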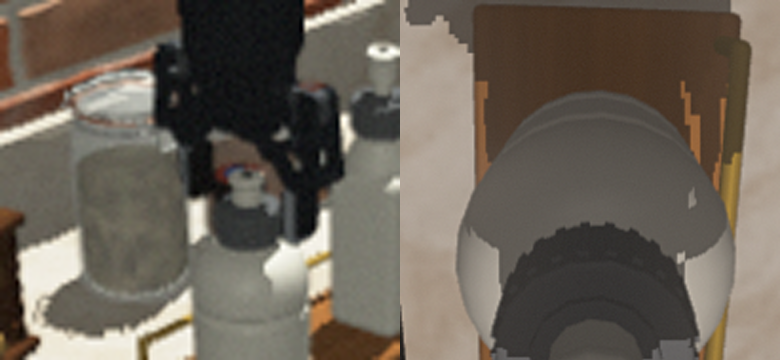

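The spout is shut and the fingers straddle the collar. Now I'll close and lift a little.

```bash
python3 -m pendant '[[[0,0,0,0,20],[0,0,0,0,20],[0,0,0,0,20],[0,0,0,0,20],[0,0,0,0,20],[0,0,0,0,20]]]'; python3 -m pendant '[[[0,0,5,0,20],[0,0,10,0,20],[0,0,10,0,20],[0,0,0,0,20]]]'
python3 - <<'E'
from h import *
c=cam("scene"); find(c,"scene",["stout_bottle","wash_tray","mug"]); find(c,"scene",["wash_tray","mug"],"recognise")
cv2.imwrite("pics/s5.png",cv2.resize(c["img"][130:370,120:360,::-1],None,fx=2.5,fy=2.5))
w=cam("wrist");find(w,"wrist",["wash_tray","mug","stout_bottle"])
t=cam("top");find(t,"top",["wash_tray","mug","stout_bottle"])
E
```

```text
time_s: 12.48
eef_pos: [0.4782, 0.0331, 0.1468]
eef_rot: [0.0, 0.707, 0.707, 0.0]
wrist_force: [-1.4, 0.6, 6.1]
opening: 0.472
time_s: 12.98
eef_pos: [0.4787, 0.0331, 0.1724]
eef_rot: [0.001, 0.707, 0.707, 0.001]
wrist_force: [0.0, 0.2, -1.7]
opening: 0.467
scene stout_bottle [0.476 0.033 0.089] 0.71 [302.5 214.4]
scene wash_tray [ 0.428  0.334 -0.006] 0.9 [223.1 308.1]
scene mug [0.417 0.389 0.002] 0.94 [204.5 320.8]
scene wash_tray [ 0.4    0.31  -0.001] 0.68 [238.9 307.4]
scene mug [0.404 0.409 0.067] 0.84 [195.2 306. ]
wrist stout_bottle [0.478 0.028 0.086] 0.82 [323.2 206.8]
top wash_tray [ 0.429  0.325 -0.005] 0.91 [229.7 215.4]
top wash_tray [ 0.495 -0.386 -0.002] 0.62 [443.  193.8]
top mug [0.409 0.382 0.001] 0.8 [212.2 221.4]
top stout_bottle [0.475 0.029 0.087] 0.43 [318.1 196.3]
```

View pics/s5.png

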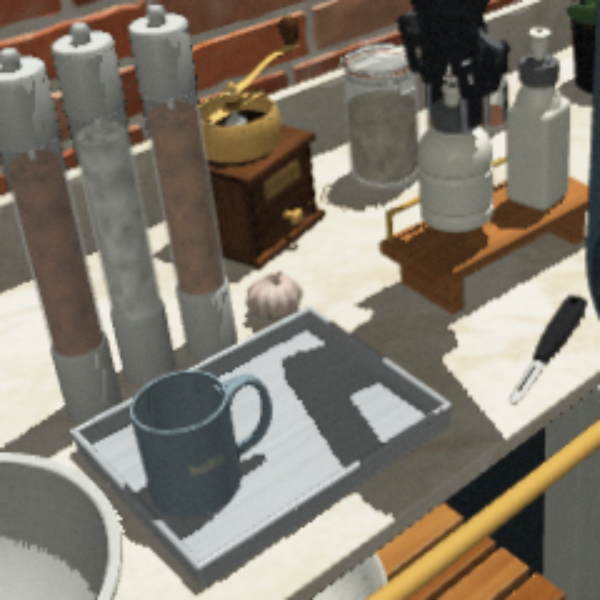

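Run:
```python
from h import *
c=cam("scene")
for n,p,z in(("FR",(300,292),.026),("BR",(243.2,254.8),.026),("FL",(200,364),.026),("handle",(228,292),.055)): print(n,onplane(c,p,z).round(3))
```

```text
FR [0.315 0.2   0.026]
BR [0.521 0.203 0.026]
FL [0.304 0.469 0.026]
handle [0.402 0.33  0.055]
```

```bash
python3 -m pendant '[[[0,0,20,0,20],[0,10,20,0,20],[-4,25,0,0,20],[-7,37,0,0,20],[-7,37,0,0,20],[-7,37,0,0,20],[-7,36,0,0,20],[-6,25,0,0,20]]]';python3 -m pendant '[[[0,15,0,0,20],[0,0,-15,0,20],[0,0,-30,0,20],[0,0,-30,0,20],[0,0,-20,0,20],[0,0,-13,0,20],[0,0,-5,0,20],[0,0,0,0,20]]]'
python3 - <<'E'
from h import *
c=cam("scene"); find(c,"scene",["stout_bottle"])
c=cam("wrist"); find(c,"wrist",["mug","stout_bottle"])
t=cam("top");find(t,"top",["stout_bottle"])
E
```

```text
time_s: 14.72
eef_pos: [0.4394, 0.2417, 0.2112]
eef_rot: [-0.0, 0.707, 0.707, 0.0]
wrist_force: [0.1, 0.2, -1.9]
opening: 0.467
time_s: 15.72
eef_pos: [0.4401, 0.2549, 0.0982]
eef_rot: [0.0, 0.708, 0.707, -0.0]
wrist_force: [0.1, 1.0, -0.9]
opening: 0.471
scene stout_bottle [0.436 0.255 0.016] 0.82 [247.6 282.5]
wrist mug [0.418 0.388 0.004] 0.6 [288.5   7.9]
wrist stout_bottle [0.44  0.253 0.011] 0.77 [321.6 200.9]
top stout_bottle [0.439 0.252 0.012] 0.52 [250.9 211.7]
```

```bash
python3 -m pendant '[[[0,0,-3,0,20],[0,0,-3,0,20],[0,0,0,0,20]]]';python3 -m pendant '[[[0,0,-1,0,20],[0,0,0,0,20]]]';python3 -m pendant '[[[0,0,-1,0,20],[0,0,0,0,20]]]'
```

```text
time_s: 16.45
eef_pos: [0.4395, 0.2551, 0.0917]
eef_rot: [-0.0, 0.707, 0.707, -0.0]
wrist_force: [-0.3, -0.3, -1.7]
opening: 0.47
time_s: 16.7
eef_pos: [0.4398, 0.2552, 0.0911]
eef_rot: [-0.0, 0.707, 0.707, -0.0]
wrist_force: [-0.1, -0.4, -2.1]
opening: 0.469
time_s: 16.95
eef_pos: [0.4398, 0.2552, 0.0901]
eef_rot: [-0.0, 0.707, 0.707, -0.0]
wrist_force: [-0.1, 0.2, -1.2]
opening: 0.468
```

```bash
python3 -m pendant '[[[0,0,-1,0,20],[0,0,0,0,20]]]'
```

```text
time_s: 17.2
eef_pos: [0.44, 0.2553, 0.0899]
eef_rot: [0.0, 0.707, 0.707, 0.0]
wrist_force: [-2.6, -1.3, 5.4]
opening: 0.471
```

The base is down, with 5 N upward, so I'll release and rise. Then I'll carry on towards the slim bottle, high up, by way of y=0.

```bash
python3 -m pendant '[[[0,0,0,0,60],[0,0,0,0,85],[0,0,0,0,85],[0,0,0,0,85],[0,0,20,0,85],[0,0,40,0,85],[0,0,50,0,85],[0,0,50,0,85]]]';python3 -m pendant '[[[0,0,50,0,85],[0,0,50,0,85],[0,-20,40,0,85],[5,-50,0,0,85],[5,-50,0,0,85],[5,-50,0,0,85],[5,-50,0,0,85],[5,-50,0,0,85]]]'
python3 - <<'E'
from h import *
c=cam("scene"); find(c,"scene",["stout_bottle","stout_spout_top","mug"])
save(c,"s6.png")
E
python3 -m pendant '[[[5,-50,0,0,85],[5,-50,0,0,85],[5,-50,0,0,85],[5,-50,0,0,85],[5,-50,0,0,85],[5,-50,0,0,85],[5,-50,0,0,85],[0,-22,0,0,85]]]'
python3 - <<'E'
from h import *
for n in("wrist","top"):
    c=cam(n); find(c,n,["slim_bottle","slim_spout_top","sauce_bottle","stout_bottle"]); save(c,n+"6.png")
    print(px(c,[.496,-.387,.22]))
E
```

```text
time_s: 18.2
eef_pos: [0.4396, 0.2551, 0.2506]
eef_rot: [-0.0, 0.707, 0.707, -0.0]
wrist_force: [0.9, 0.5, -0.4]
opening: 0.995
time_s: 19.2
eef_pos: [0.4647, -0.0164, 0.3893]
eef_rot: [0.0, 0.707, 0.707, 0.0]
wrist_force: [1.2, -0.2, -0.2]
opening: 0.996
scene stout_bottle [0.441 0.251 0.009] 0.83 [247.8 283.3]
scene stout_spout_top [0.442 0.252 0.152] 0.64 [241.4 232.9]
scene mug [0.415 0.388 0.005] 0.57 [205.4 319.6]
time_s: 20.4
eef_pos: [0.5006, -0.3874, 0.3882]
eef_rot: [-0.001, 0.707, 0.707, 0.0]
wrist_force: [0.8, 0.1, -0.1]
opening: 0.995
wrist slim_bottle [ 0.495 -0.388  0.001] 0.69 [319.6 149.5]
wrist slim_spout_top [ 0.495 -0.389  0.223] 0.96 [317.6 179. ]
wrist sauce_bottle [ 0.49  -0.287  0.002] 0.91 [316.6  82.6]
[318.3 176.6]
top sauce_bottle [ 0.493 -0.285  0.003] 0.66 [413.  194.3]
top stout_bottle [0.438 0.253 0.004] 0.7 [251.1 212.4]
[461.  180.1]
```

View pics/wrist6.png

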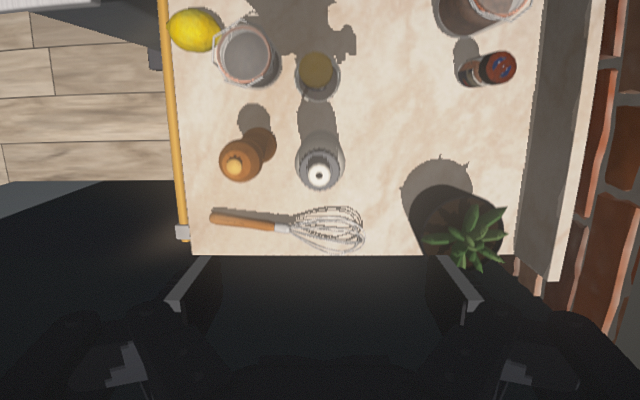

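The knob is at px (319,176), which agrees with (0.496, -0.387). I'll descend to TCP z≈0.158.

```bash
python3 -m pendant '[[[-5,0,-30,0,85],[0,0,-50,0,85],[0,0,-50,0,85],[0,0,-40,0,85],[0,0,-30,0,85],[0,0,-20,0,85],[0,0,-10,0,85],[0,0,0,0,85]]]';python3 -m pendant '[[[0,0,0,0,20],[0,0,0,0,20],[0,0,0,0,20],[0,0,0,0,20],[0,0,0,0,20],[0,0,0,0,20]]]'
```

```text
time_s: 21.9
eef_pos: [0.495, -0.3868, 0.1593]
eef_rot: [0.0, 0.707, 0.707, -0.0]
wrist_force: [0.0, -0.1, 0.5]
opening: 0.992
time_s: 22.65
eef_pos: [0.4956, -0.3874, 0.1606]
eef_rot: [0.001, 0.707, 0.707, 0.0]
wrist_force: [1.4, 0.4, 6.5]
opening: 0.469
```

```bash
python3 -m pendant '[[[0,0,4,0,20],[0,0,10,0,20],[0,0,20,0,20],[0,0,28,0,20],[0,0,30,0,20],[0,0,30,0,20],[0,0,30,0,20],[0,0,30,0,20]]]';python3 -m pendant '[[[0,0,20,0,20],[-2,5,10,0,20],[-4,10,0,0,20],[-6,16,0,0,20],[-8,22,0,0,20],[-8,25,0,0,20],[-9,26,0,0,20],[-9,26,0,0,20]]]'
python3 - <<'E'
from h import *
for n in("scene","top"):
    c=cam(n); find(c,n,["slim_bottle","slim_spout_top","sauce_bottle"])
    cv2.imwrite("pics/%s7.png"%n,c["img"][:,:,::-1])
E
```

```text
time_s: 23.65
eef_pos: [0.4947, -0.3866, 0.3434]
eef_rot: [0.0, 0.707, 0.707, -0.0]
wrist_force: [0.9, -1.4, -6.1]
opening: 0.467
time_s: 24.65
eef_pos: [0.4477, -0.2548, 0.3699]
eef_rot: [-0.001, 0.707, 0.707, 0.0]
wrist_force: [0.2, -0.5, -6.7]
opening: 0.471
top slim_bottle [ 0.43   0.328 -0.004] 0.68 [228.7 215.3]
top slim_bottle [ 0.447 -0.256  0.207] 0.57 [415.6 197.8]
top sauce_bottle [ 0.491 -0.284  0.002] 0.39 [412.7 194.9]
```

```bash
python3 -m pendant '[[[-15,22,0,0,20],[-16,22,0,0,20],[-16,22,0,0,20],[-16,22,0,0,20],[-12,24,0,0,20],[-4,26,0,0,20],[0,27,0,0,20],[0,27,0,0,20]]]';python3 -m pendant '[[[0,26,0,0,20],[0,24,-5,0,20],[0,18,-10,0,20],[0,12,-15,0,20],[0,6,-15,0,20],[0,2,-15,0,20],[0,0,-10,0,20],[0,0,0,0,20]]]'
python3 - <<'E'
from h import *
for n in("scene","top","wrist"):
    c=cam(n); find(c,n,["slim_bottle","riser","square_bottle","stout_bottle"])
E
```

```text
time_s: 26.05
eef_pos: [0.3699, -0.0644, 0.3713]
eef_rot: [0.0, 0.708, 0.706, 0.0]
wrist_force: [0.7, 0.9, -6.6]
opening: 0.467
time_s: 27.05
eef_pos: [0.3694, 0.0229, 0.3003]
eef_rot: [-0.001, 0.708, 0.707, -0.001]
wrist_force: [-0.9, -0.7, -6.6]
opening: 0.468
scene slim_bottle [0.368 0.026 0.137] 0.75 [334.9 212.1]
scene riser [ 0.479 -0.022  0.001] 0.59 [316.9 233.5]
scene stout_bottle [0.44  0.254 0.008] 0.76 [247.1 284.4]
scene stout_bottle [0.372 0.024 0.137] 0.66 [334.1 211.4]
top slim_bottle [0.372 0.025 0.14 ] 0.5 [319.3 227. ]
top riser [ 0.476 -0.026 -0.002] 0.93 [335.1 200.4]
top square_bottle [ 0.47  -0.085  0.063] 0.7 [354.  198.7]
top square_bottle [0.41  0.381 0.002] 0.62 [212.3 221.1]
top stout_bottle [0.44  0.254 0.005] 0.56 [250.6 211.7]
wrist slim_bottle [0.37  0.026 0.145] 0.91 [323.3 176.5]
wrist riser [ 0.48  -0.026  0.004] 0.79 [403.5 193. ]
wrist square_bottle [ 0.47  -0.081  0.062] 0.7 [402.9 246.7]
wrist square_bottle [ 0.481 -0.022  0.003] 0.28 [404.1 190. ]
```

```bash
python3 -m pendant '[[[6,2,0,0,20],[14,3,0,0,20],[22,4,0,0,20],[25,0,0,0,20],[20,0,0,0,20],[13,0,0,0,20],[7,0,0,0,20],[2,0,0,0,20]]]';python3 -m pendant '[[[0,0,-6,0,20],[0,0,-14,0,20],[0,0,-20,0,20],[0,0,-16,0,20],[0,0,-9,0,20],[0,0,-5,0,20],[0,0,-3,0,20],[0,0,0,0,20]]]'
python3 - <<'E'
from h import *
for n in("scene","top","wrist"):
    c=cam(n); find(c,n,["slim_bottle","slim_spout_top"])
    if n=="scene":cv2.imwrite("pics/s8.png",cv2.resize(c["img"][100:260,230:390,::-1],None,fx=3.5,fy=3.5,interpolation=cv2.INTER_CUBIC))
E
```

```text
time_s: 28.8
eef_pos: [0.4788, 0.0322, 0.301]
eef_rot: [-0.0, 0.707, 0.707, -0.0]
wrist_force: [-0.4, -0.1, -6.2]
opening: 0.47
time_s: 29.8
eef_pos: [0.479, 0.0322, 0.2284]
eef_rot: [0.0, 0.707, 0.707, 0.0]
wrist_force: [0.2, -0.3, -6.0]
opening: 0.465
scene slim_bottle [0.478 0.034 0.065] 0.56 [302.3 222.2]
scene slim_spout_top [0.475 0.034 0.286] 0.57 [300.5 145.3]
scene slim_spout_top [ 0.477 -0.023 -0.003] 0.19 [317.6 234.9]
top slim_bottle [0.478 0.036 0.063] 0.66 [316.2 196.7]
top slim_bottle [0.443 0.253 0.151] 0.42 [243.3 203.9]
wrist slim_bottle [0.479 0.035 0.07 ] 0.78 [322.5 176.2]
wrist slim_spout_top [0.484 0.03  0.29 ] 0.73 [335.6 318.7]
```

View pics/s8.png

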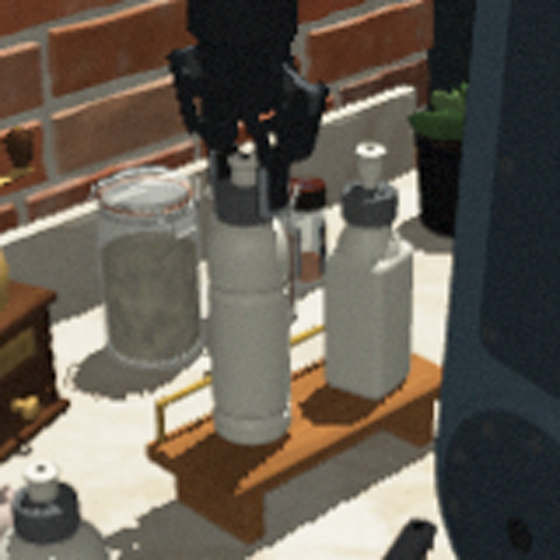

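The slim bottle hangs upright just above the free space. The stout bottle, at lower left, has its spout shut. I'll set the slim one down gently.

```bash
python3 -m pendant '[[[0,0,-2,0,20],[0,0,-2,0,20],[0,0,-1,0,20],[0,0,0,0,20]]]';python3 -m pendant '[[[0,0,-1,0,20],[0,0,0,0,20]]]';python3 -m pendant '[[[0,0,-1,0,20],[0,0,0,0,20]]]'
```

```text
time_s: 30.75
eef_pos: [0.4788, 0.0322, 0.223]
eef_rot: [-0.0, 0.707, 0.707, -0.0]
wrist_force: [-0.4, 0.3, -5.8]
opening: 0.465
time_s: 31.0
eef_pos: [0.4788, 0.0322, 0.2221]
eef_rot: [-0.0, 0.707, 0.707, -0.0]
wrist_force: [-1.1, -0.1, -5.9]
opening: 0.469
time_s: 31.25
eef_pos: [0.4788, 0.0322, 0.2211]
eef_rot: [-0.0, 0.707, 0.707, -0.0]
wrist_force: [0.8, 0.3, -7.1]
opening: 0.465
```

```bash
python3 -m pendant '[[[0,0,-0.7,0,20],[0,0,0,0,20]]]';python3 -m pendant '[[[0,0,-0.7,0,20],[0,0,0,0,20]]]'
```

```text
time_s: 31.5
eef_pos: [0.479, 0.0322, 0.2207]
eef_rot: [0.0, 0.707, 0.707, 0.0]
wrist_force: [0.2, -0.4, -4.9]
opening: 0.466
time_s: 31.75
eef_pos: [0.4793, 0.0322, 0.2206]
eef_rot: [0.0, 0.707, 0.707, 0.0]
wrist_force: [-1.5, -0.1, 0.4]
opening: 0.465
```

```bash
python3 -m pendant '[[[0,0,0,0,60],[0,0,0,0,70],[0,0,0,0,70],[0,0,0,0,70],[0,0,10,0,70],[0,0,12,0,70],[0,0,0,0,70],[0,0,0,0,70]]]'
python3 - <<'E'
from h import *
c=cam("scene"); find(c,"scene",["slim_bottle","slim_spout_top"])
c=cam("top"); find(c,"top",["slim_bottle","slim_spout_top"])
c=cam("wrist"); find(c,"wrist",["slim_bottle","slim_spout_top"])
E
python3 -m pendant '[[[0,0,0,0,30],[0,0,0,0,10],[0,0,0,0,10],[0,0,0,0,10],[0,0,0,0,10],[0,0,0,0,10],[0,0,0,0,10]]]'
```

```text
time_s: 32.75
eef_pos: [0.4789, 0.0322, 0.2419]
eef_rot: [0.0, 0.707, 0.707, 0.0]
wrist_force: [-0.5, 0.4, -0.7]
opening: 0.82
scene slim_bottle [0.479 0.033 0.057] 0.72 [302.1 224.3]
scene slim_spout_top [0.48  0.036 0.282] 0.43 [298.4 146.7]
top slim_bottle [0.478 0.035 0.057] 0.42 [316.6 196.9]
wrist slim_bottle [0.482 0.03  0.064] 0.93 [325.9 176.6]
wrist slim_spout_top [0.477 0.032 0.284] 0.88 [317.1 286.9]
time_s: 34.08
eef_pos: [0.4791, 0.0322, 0.242]
eef_rot: [0.0, 0.707, 0.707, 0.0]
wrist_force: [1.1, -0.1, 2.5]
opening: 0.216
```

Gripped on the knob at an opening of about 18 mm, on the tapered neck. Now I'll pull up slowly.

```bash
python3 -m pendant '[[[0,0,1,0,10],[0,0,1,0,10],[0,0,0,0,10]]]';python3 -m pendant '[[[0,0,2,0,10],[0,0,2,0,10],[0,0,0,0,10]]]';python3 -m pendant '[[[0,0,2,0,10],[0,0,2,0,10],[0,0,0,0,10]]]'
python3 - <<'E'
from h import *
c=cam("scene"); find(c,"scene",["slim_bottle","slim_spout_top"])
cv2.imwrite("pics/s9.png",cv2.resize(c["img"][120:240,250:370,::-1],None,fx=4.5,fy=4.5,interpolation=cv2.INTER_CUBIC))
E
```

```text
time_s: 34.45
eef_pos: [0.4786, 0.0322, 0.2434]
eef_rot: [-0.0, 0.707, 0.707, -0.0]
wrist_force: [1.0, -0.5, -1.7]
opening: 0.218
time_s: 34.83
eef_pos: [0.479, 0.0322, 0.2482]
eef_rot: [0.0, 0.707, 0.707, 0.0]
wrist_force: [-0.4, -0.3, 1.1]
opening: 0.217
time_s: 35.2
eef_pos: [0.4793, 0.0321, 0.2525]
eef_rot: [0.0, 0.707, 0.707, 0.0]
wrist_force: [0.3, -0.2, 3.4]
opening: 0.216
scene slim_bottle [0.478 0.032 0.057] 0.84 [302.6 224.4]
scene slim_spout_top [0.478 0.036 0.292] 0.58 [299.1 142.9]
```

View pics/s9.png

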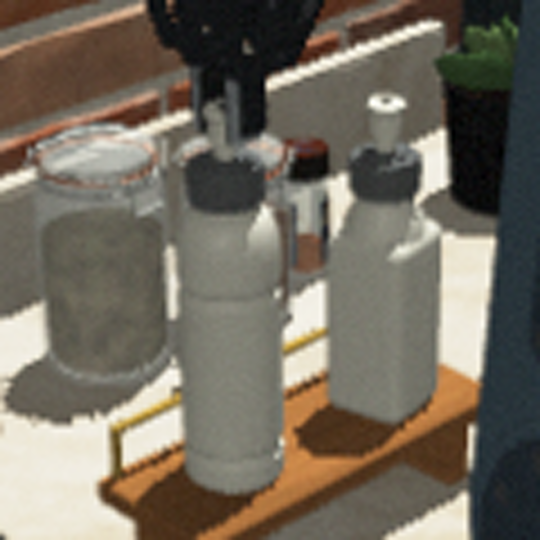

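The knob is up about 10 mm and the spring now pushes upward, so it is past the middle. I'll add 1 mm, release and retreat.

```bash
python3 -m pendant '[[[0,0,1,0,10],[0,0,0,0,10],[0,0,0,0,40],[0,0,0,0,70],[0,0,0,0,70],[0,0,0,0,70],[0,0,0,0,70]]]';python3 -m pendant '[[[0,0,10,0,70],[0,0,30,0,70],[0,0,40,0,70],[0,0,40,0,70],[-20,0,0,0,70],[-40,0,0,0,70],[-40,0,0,0,70],[0,0,0,0,70]]]'
python3 - <<'E'
from h import *
c=cam("scene"); find(c,"scene",["slim_bottle","slim_spout_top","stout_bottle","stout_spout_top","square_bottle","mug"])
for p in([.4785,.0325,.292],[.4785,.0325,.280]): print(px(c,p))
save(c,"s10full.png")
a=cv2.resize(c["img"][120:240,250:370,::-1],(600,600),interpolation=cv2.INTER_CUBIC);b=cv2.resize(c["img"][210:330,190:310,::-1],(600,600),interpolation=cv2.INTER_CUBIC)
cv2.imwrite("pics/s10.png",cv2.resize(np.hstack([a,b]),(800,400)))
t=cam("top"); find(t,"top",["slim_bottle","slim_spout_top","stout_bottle","stout_spout_top","square_bottle"])
E
```

```text
time_s: 36.22
eef_pos: [0.4788, 0.0322, 0.2528]
eef_rot: [-0.0, 0.707, 0.707, -0.0]
wrist_force: [0.2, 0.0, 0.1]
opening: 0.818
time_s: 37.22
eef_pos: [0.3776, 0.0324, 0.3742]
eef_rot: [0.001, 0.708, 0.707, 0.001]
wrist_force: [-0.1, -0.0, 0.1]
opening: 0.819
scene slim_bottle [0.478 0.037 0.059] 0.82 [301.3 224.6]
scene slim_bottle [0.417 0.386 0.   ] 0.15 [205.9 320.6]
scene slim_spout_top [0.477 0.036 0.292] 0.64 [299.1 142.9]
scene slim_spout_top [ 0.427  0.33  -0.005] 0.41 [224.9 307.1]
scene stout_bottle [0.44  0.257 0.006] 0.66 [246.3 285.8]
scene stout_spout_top [0.441 0.253 0.15 ] 0.61 [241.6 234. ]
scene square_bottle [ 0.465 -0.082  0.059] 0.79 [334.9 209.8]
scene mug [0.415 0.386 0.   ] 0.74 [206.5 321. ]
[299.7 142.3]
[299.9 147. ]
top slim_bottle [0.44  0.254 0.152] 0.36 [243.  204.8]
top slim_spout_top [ 0.316 -0.219 -0.002] 0.51 [394.6 248. ]
top stout_bottle [0.439 0.253 0.002] 0.97 [250.9 212.2]
top stout_spout_top [ 0.398 -0.375 -0.002] 0.63 [441.1 222.7]
top stout_spout_top [0.444 0.254 0.151] 0.61 [243.2 203.7]
top square_bottle [ 0.472 -0.085  0.061] 0.56 [354.1 198.2]
```

View pics/s10.png

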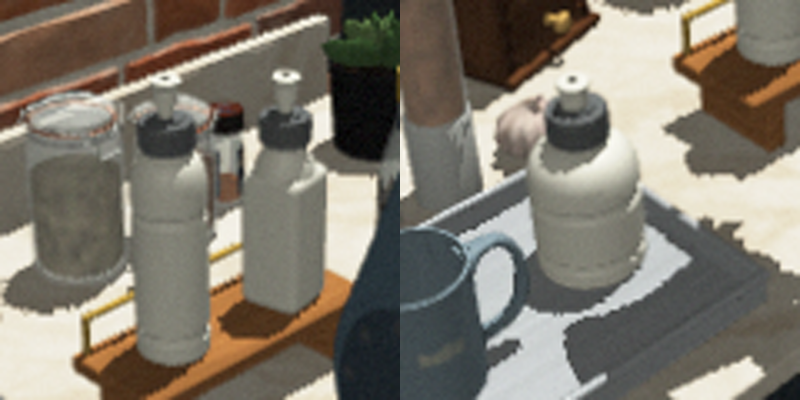

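The final view shows the slim bottle upright on the riser with its spout up (top at px 299,143; predicted 142.3 if open, 147 if shut). The stout bottle stands shut in the tray, clear of the mug's handle, and the square one is unchanged.

```bash
python3 -c "
from h import *
print(order.hand_in())"
```

```text
the job is handed in; nothing more can be done
None
```

The job is done and handed in at about 37 s of robot time; no verdict came back.

- **Stout bottle:** I pushed its spout shut before moving it, feeling the click and then a hard stop at about 11 N. It stands on the free right half of the tray, at about (0.44, 0.255). The spout top measured 0.150 m, against 0.153 m expected when shut, and the last picture shows it shut.
- **Slim bottle:** I carried it shut and stood it upright on the riser where the stout bottle had been, at about (0.479, 0.033). Only after letting go of it did I pull its spout up. The spout top measured 0.292 m, which is exactly the fully open height.
- **Other things:** The square bottle with its open spout and the mug measured where they were at the start. I did not re-measure the sauce bottle, jar, salt mill, garlic and lemon at the end, but the arm touched none of them as far as I could see.

**Disagreements in the checks:**
- **Fingertip position:** The closed fingertips were about 20 mm higher than the reported TCP. I found this from a picture and by contact while pressing the spout, and corrected for it afterwards.
- **Top camera:** It gave a few low-confidence false reports at the end. The scene camera and the pictures agreed with each other, so I relied on those.

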